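# Close up the instrument cassette

### The job

Close the steel instrument cassette ready for the steriliser: with a fingertip push the small upright retaining flap down flat over the instruments, then push the big hinged cover over and press it fully shut, without slamming it. Nothing is picked up: the cassette is neither lifted nor shoved along the worktop, the instruments stay in their slots and everything else stays standing where it is.

Things in the scene. Friction and masses are not known exactly. Their poses are not given: they have to be found in the camera images.
- cassette: steel instrument cassette, a loose open slotted tray on rubber feet, about 1.5 kg: 280 long (own x) by 200 wide (own y) by 50 mm high, walls 3 mm, inner floor 5 mm above the worktop. Origin: centre of its underside, on the worktop. Own y points from the flap's side (robot's right) to the cover hinge (robot's left), own x away from the robot, turned up to 0.5 rad either way; own z up
- flap (a joint): angle of the retaining flap, rad: 0 = flat over the instruments, 1.57 = straight up, stop at 1.85 (leaning out over the right-hand wall). Starts upright, 1.42 to 1.76. It turns down towards the cover's side (cassette's own +y). A stiff hinge (0.07 N m) holds it wherever it is left
- flap_hinge (a point): middle of the flap's hinge line, which runs along the cassette's own x inside the right-hand wall: own y -86 mm, 36 mm above the worktop, in the mid-thickness of the flap
- flap_edge (a point): middle of the flap's free long edge, 78 mm from its hinge line. The flap is a slotted steel plate 244 long by 78 deep by 3 mm thick, 0.1 kg
- cover (a joint): angle of the hinged cover, rad: 0 = fully shut on the tray, 1.57 = straight up, stop at 2.1. Starts open, leaning back, 1.70 to 2.02. It turns over towards the flap's side (cassette's own -y). A stiff friction hinge (0.55 N m) holds it wherever it is left. Shut, its top face is 55 mm above the worktop
- cover_hinge (a point): middle of the cover's hinge line, which runs along the cassette's own x on the left-hand wall: own y +103.5 mm, 51.5 mm above the worktop. The cover's outer face (its top when shut) lies 3 mm outside this line
- cover_edge (a point): middle of the cover's free long edge, 206 mm from its hinge line. The cover is a slotted steel plate 287 long by 206 deep by 3 mm thick, 0.4 kg, with a 12 mm lip on its inner side along three edges and a 44 x 9 mm tab in the middle of the free edge
- mirror_mid (a point): bystander: dental mirror with a 20 mm round head, loose steel instrument, handle 8 mm thick and 116 mm long, lying in one of the cassette's four comb slots along the cassette's own y; this point is the middle of its handle, 20 mm above the worktop
- probe_mid (a point): bystander: double-ended thin probe, loose steel instrument, handle 8 mm thick and 116 mm long, lying in one of the cassette's four comb slots along the cassette's own y; this point is the middle of its handle, 20 mm above the worktop
- scaler_mid (a point): bystander: scaler with a bent tip, loose steel instrument, handle 8 mm thick and 116 mm long, lying in one of the cassette's four comb slots along the cassette's own y; this point is the middle of its handle, 20 mm above the worktop
- carver_mid (a point): bystander: carver with a small flat blade, loose steel instrument, handle 8 mm thick and 116 mm long, lying in one of the cassette's four comb slots along the cassette's own y; this point is the middle of its handle, 20 mm above the worktop
- vial: bystander: small glass vial, 24 mm across, 48 mm tall, standing at the right of the cassette; origin: centre of its underside
- gallipot: bystander: small steel bowl, 60 mm across, 38 mm tall, at the right of the cassette; origin: centre of its underside
- jar: bystander: white plastic jar, 68 mm across, 85 mm tall, at the left of the cassette, behind the open cover; origin: centre of its underside
- amber: bystander: amber glass bottle, 42 mm across, 80 mm tall, at the left of the cassette, behind the open cover; origin: centre of its underside
- pouches: bystander: cardboard box of pouches, 110 x 200 x 65 mm, on the right; origin: centre of its underside
- dish: bystander: oval steel dish, about 100 x 215 x 32 mm, on the right; origin: centre of its underside
- spray: bystander: white spray bottle, 64 mm across, 188 mm tall, on the left; origin: centre of its underside
Things that resemble listed ones, but are neither listed nor needed, are in the scene too. What is shaped like the part that bears mirror_mid but purple is not meant.

How it is judged:
By the outcome, as a careful person would: the job done as asked, in the order asked, and still so for the second after the job is handed in, with the robot touching nothing.
It also fails if it takes over 56 s, if anything falls off the work surface, if the arm or the gripper's body presses on something with over 40 N, if the wrist force passes 120 N, or if a joint passes its speed limit or range.

### The arm

A 6-joint arm with a two-finger parallel gripper is mounted at the origin on the work surface. World frame = base frame: x ahead of the robot, y to its left, z up, the work surface at z = 0. Lengths are in m, angles in rad, forces in N, time in s.
With the tool pointing down it reaches from about 0.35 to 0.925 m from the base axis. Payload 6.4 kg.
Tool frame: the origin (TCP) lies on the centre line of the jaws, within the pads' length; the fingertips stand 14 mm ahead of it and the grasp point (between the pads) lies 5 mm behind it; z points along the fingers, y is the direction in which the jaws open and shut (so a half turn about z gives the same grasp; the last joint's range is limited). The gripper opens to 85 mm and grips with 20 to 120 N. Pads are 22 mm wide; open, the fingers measure 114 mm over their backs; the gripper's body (76 mm by 85 mm) begins 54 mm behind the grasp point. The pads swing forward as they close: fully open they stand 13 mm farther back than shut.
Start: joints at [1.138, 0.245, 1.558, -0, 1.339, -0.174], TCP at [0.166, 0.628, 0.245] pointing down, gripper open.
Joint ranges: [-3.13, 3.13], [-1.02, 2.26], [0.13, 2.54], [-0.95, 4.09], [0.21, 2.88], [-2.74, 2.74]. Speed limits (rad/s): [2.57, 2.57, 3.14, 3.14, 3.14, 3.14].

### API

Orientations are given as a unit quaternion [x, y, z, w].
In Python, from cell import bot gives the robot as it stands.
- The arm moves only by the tool send_rows, never from a script. Its argument "steps" is a list of rows, each an object of numbers: "hand": the gripper's target within -1 to 1 (shut at 1, half-way at 0, fully open at -1); "tx", "ty", "tz": the shift along the tool's x, y, z in m; "yaw": the turn about the tool's z in rad. In form: [{"hand": .., "tx": .., "ty": .., "tz": .., "yaw": ..}, ...]. A call has 1 to 5 rows; each row is the pose to reach, as a shift and turn from the pose commanded when the call began, along the tool's axes at that moment; what a row does not reach only later rows make up. A row lasts 1/8 s, in which the tool goes at most 62.5 mm and 10.7 degrees, less where a joint would pass 70% of its speed; a pose out of reach is approached as far as the arm can. A call with a gripper value outside its range is refused whole. The fingers move at their own pace and stop on an object; "grip_force" is the grip in N (left out, the last holds). Time passes only in rows, so rows that repeat a pose let the fingers close. It gives the time, the measured TCP pose, the force and the opening at its end, in the units of the state.
- bot.get_obs(): the state, without advancing time (a new reading comes with each control period).
- bot.get_image(name): name is "scene" or "top" or "wrist"; returns a dict with "img" (420x560x3 uint8, blue, green, red), "fx", "fy", "cx", "cy" (pixels), "R" (3x3) and "t" (3): a world point X has camera coordinates R X + t. Camera axes: x right, y down, z forward; pixel columns grow to the right and rows downward; lengths in m; the calibration is good to about 2 mm. A picture is of the moment at which its call begins. There is no depth.
- bot.finish_job(): hands the job in, once; it reports no verdict.
The state is a dict: "time": time; "joints": joint angles; "dq": joint speeds; "joint_torque": joint torques, N m; "ee_pos": TCP position; "eef_rot": TCP orientation; "contact_force": force on the tool from outside, world axes, zero at the start; "moment": the same for the moment, N m; "finger_gap": finger opening in m.
Only numpy, scipy, OpenCV 4.12 (cv2) and the standard library are available. Lean on these libraries where they do the work, as an engineer would, in place of code of your own. Each camera call takes 0.05 s, during which the arm holds its last target.

## Working session

There is one attempt and no reset: what is moved stays moved. The work goes in short steps, Python scripts to look and compute and a tool call to move; the robot and the scene stay as the last step left them, time stands still between calls to the robot, and variables do not carry over. Pictures are saved under pics/ and viewed, and the job is handed in when it is done.

Besides the shell and the picture viewer there is one more tool, called after ">>>" by a JSON object that holds its "api" and its "payload", one argument or row to a line. send_rows: Moves the arm, as the interface text tells. Its arguments: {"type":"object","properties":{"steps":{"type":"array","items":{"type":"object","properties":{"hand":{"type":"number"},"tx":{"type":"number"},"ty":{"type":"number"},"tz":{"type":"number"},"yaw":{"type":"number"}}}},"grip_force":{"type":"number"}},"required":["steps"]}

```bash
mkdir -p pics; ls
python3 - <<'E'
from cell import bot
import cv2,pickle
o=bot.get_obs();print(o)
d={}
for n in("scene","top","wrist"):
    i=bot.get_image(n);d[n]=i;cv2.imwrite(f"pics/{n}0.png",i["img"]);print(n,i["fx"],i["cx"],i["cy"],i["R"],i["t"])
pickle.dump(d,open("d0.pkl","wb"))
E
```

```text
pics
{'time': 0.0, 'joints': array([ 1.13788523e+00,  2.45816991e-01,  1.55905557e+00, -8.46173856e-06,
        1.33866736e+00, -1.74103425e-01]), 'dq': array([ 0.00046933,  0.00059802, -0.00253344,  0.00060603,  0.00194038,
       -0.00219618]), 'joint_torque': array([ 2.17255929e-04, -4.29505241e+01, -3.26131582e+01, -1.23847981e-04,
        5.42419672e-03, -2.10480516e-05]), 'ee_pos': array([0.16612112, 0.62785388, 0.24415608]), 'eef_rot': array([ 1.29041956e-01,  9.91638657e-01, -9.30363326e-04, -2.87060662e-04]), 'contact_force': array([-0.10199946, -0.88167058,  0.02739747]), 'moment': array([-0.0326591 , -0.00571041, -0.01237096]), 'finger_gap': 0.08562424986163097}
scene 388.8427238265865 281.7117892313506 209.42420787719342 [[-0.82661598  0.56269983 -0.00865636]
 [ 0.47758083  0.69327192 -0.53971345]
 [-0.29769545 -0.45026987 -0.84180429]] [ 0.47385558 -0.24934703  1.43389391]
top 410.3554186732555 279.00619123979624 206.15126926713907 [[-0.01864094 -0.99979643 -0.00772159]
 [-0.98090708  0.01978294 -0.19346818]
 [ 0.19358155  0.00396774 -0.98107616]] [0.00176617 0.55052366 1.09597218]
wrist 309.2162028688196 278.7554019783479 210.17148167538792 [[ 0.25570369  0.96675319 -0.00197157]
 [ 0.92336366 -0.24362213  0.29672851]
 [ 0.28638292 -0.07769505 -0.95495984]] [-0.64828659 -0.03878237  0.37990177]
```

View pics/scene0.png

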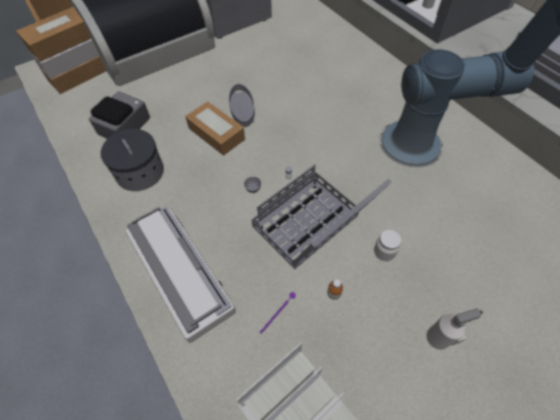

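View pics/top0.png

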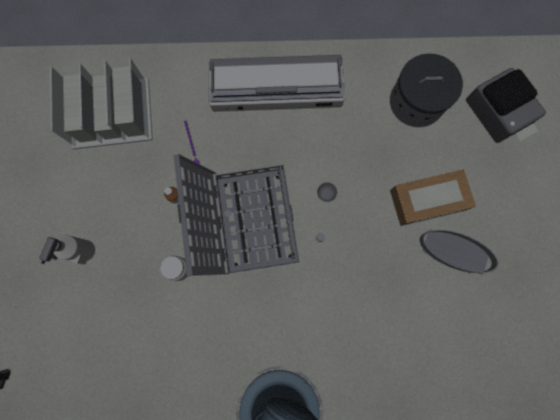

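Run:
```python
import cv2,pickle
d=pickle.load(open("d0.pkl","rb"))
a=d["top"]["img"][140:300,150:350];cv2.imwrite("pics/topc.png",cv2.resize(cv2.convertScaleAbs(a,alpha=1.5),(750,600),interpolation=cv2.INTER_CUBIC))
a=d["scene"]["img"][150:280,230:420];cv2.imwrite("pics/scc.png",cv2.resize(cv2.convertScaleAbs(a,alpha=1.5),(760,520),interpolation=cv2.INTER_CUBIC))
```

```text
(no output)
```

View pics/topc.png

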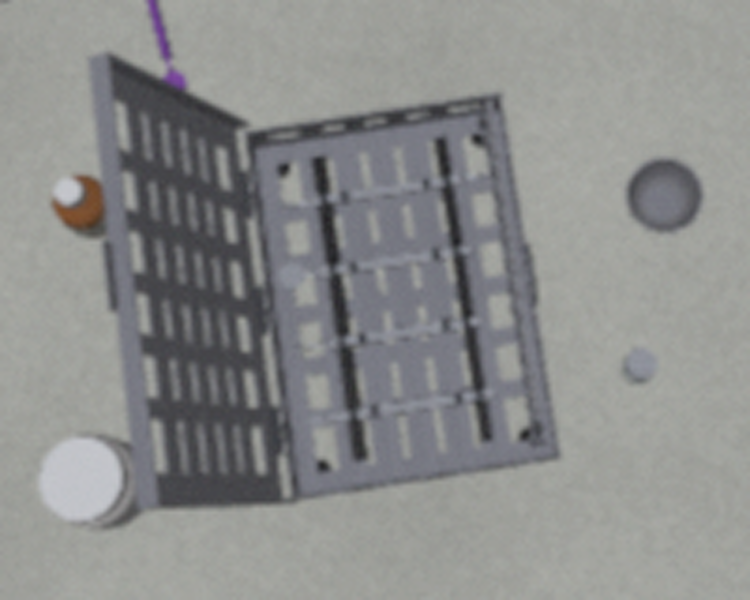

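View pics/scc.png

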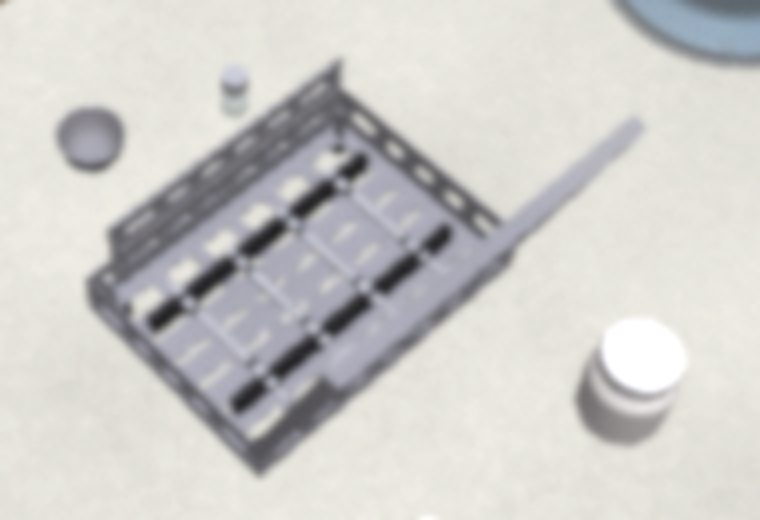

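View pics/wrist0.png

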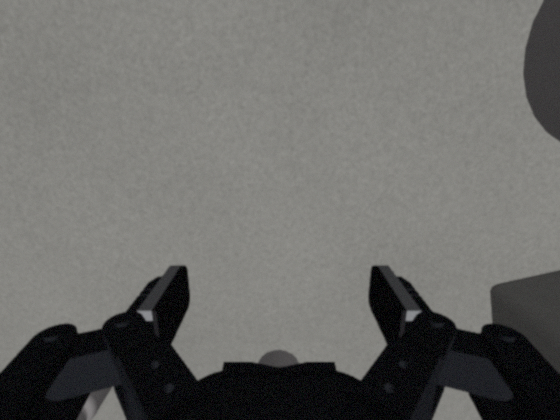

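```bash
cat > h.py <<'E'
import numpy as np,cv2,pickle
from scipy.optimize import least_squares
def proj(c,X):
    X=np.atleast_2d(X)@c["R"].T+c["t"]
    return np.c_[c["fx"]*X[:,0]/X[:,2]+c["cx"],c["fy"]*X[:,1]/X[:,2]+c["cy"]]
def ray(c,u,v,z):
    d=c["R"].T@np.array([(u-c["cx"])/c["fx"],(v-c["cy"])/c["fy"],1]);o=-c["R"].T@c["t"]
    return o+d*(z-o[2])/d[2]
def own2w(p,P):
    x,y,a=p[:3];c,s=np.cos(a),np.sin(a);P=np.atleast_2d(P)
    return np.c_[x+c*P[:,0]-s*P[:,1],y+s*P[:,0]+c*P[:,1],P[:,2]]
def flapP(f,x,r,n=0): # n normal offset
    return [x,-.086+r*np.cos(f)-n*np.sin(f),.036+r*np.sin(f)+n*np.cos(f)]
def covP(q,x,r,n=.003): # n outward (top when shut)
    return [x,.1035-r*np.cos(q)+n*np.sin(q),.0515+r*np.sin(q)+n*np.cos(q)]
E
cat > fit.py <<'E'
from h import *
d=pickle.load(open("d0.pkl","rb"))
T=lambda u,v:(150+u/3.75,140+v/3.75)
S=lambda u,v:(230+u/4,150+v/4)
def feats(p):
    f,q=p[3:5]
    return [("top",T(558,457),[-.14,-.1,.05]),("top",T(297,500),[-.14,.1,.05]),
    ("top",T(247,130),[.14,.1,.05]),
    ("top",T(93,55),covP(q,.1435,.206)),("top",T(150,508),covP(q,-.1435,.206)),
    ("scene",S(338,60),flapP(f,-.122,.078)),("scene",S(110,235),flapP(f,.122,.078)),
    ("scene",S(640,120),covP(q,-.1435,.206)),("scene",S(90,285),[.14,-.1,.05])]
def res(p):
    return np.concatenate([(proj(d[c],own2w(p,X))[0]-uv) for c,uv,X in feats(p)])
r=least_squares(res,[.5,.05,.15,1.6,1.85],loss="soft_l1")
print(r.x);print(res(r.x).reshape(-1,2).round(1))
np.save("p.npy",r.x)
p=r.x
def draw(name,u0,v0,w,h,s):
    im=cv2.resize(cv2.convertScaleAbs(d[name]["img"][v0:v0+h,u0:u0+w],alpha=1.5),(int(w*s),int(h*s)),interpolation=cv2.INTER_CUBIC)
    def pl(P,col):
        q=((proj(d[name],own2w(p,P))-[u0,v0])*s).round().astype(int)
        cv2.polylines(im,[q.reshape(-1,1,2)],True,col,1)
    pl([[-.14,-.1,.05],[.14,-.1,.05],[.14,.1,.05],[-.14,.1,.05]],(0,255,0))
    pl([[-.14,-.1,.005],[.14,-.1,.005],[.14,.1,.005],[-.14,.1,.005]],(0,160,0))
    pl([flapP(p[3],a,b) for a,b in((-.122,0),(.122,0),(.122,.078),(-.122,.078))],(0,0,255))
    pl([covP(p[4],a,b) for a,b in((-.1435,0),(.1435,0),(.1435,.206),(-.1435,.206))],(255,0,0))
    cv2.imwrite(f"pics/fit_{name}.png",im)
draw("top",150,140,200,160,3.75);draw("scene",230,150,190,130,4)
for n,(u,v),z in (("vial",T(640,360),.048),("galli",T(664,192),.038),("jar",T(80,480),.085),("amber",T(70,188),.08)): print(n,ray(d["top"],u,v,z).round(3))
E
python3 fit.py
```

```text
[0.52195041 0.05675877 0.14584579 1.51704986 1.83296044]
[[ 0.8 -1.2]
 [-1.8 -0.6]
 [-2.2  0.2]
 [ 0.   0.4]
 [-0.5  0.3]
 [ 1.2 -0.5]
 [-0.2 -0.2]
 [-0.4 -0.5]
 [-2.1 -1.8]]
vial [ 0.465 -0.123  0.048]
galli [ 0.594 -0.147  0.038]
jar [0.383 0.279 0.085]
amber [0.597 0.295 0.08 ]
```

View pics/fit_top.png

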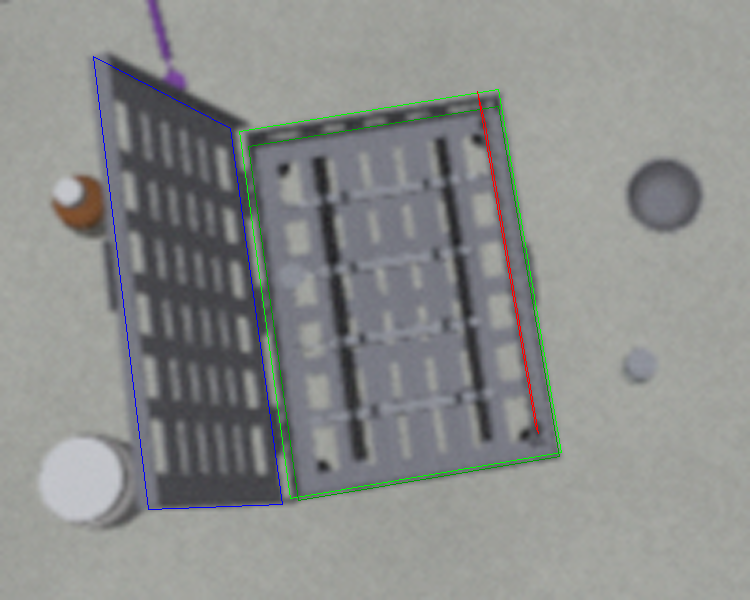

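View pics/fit_scene.png

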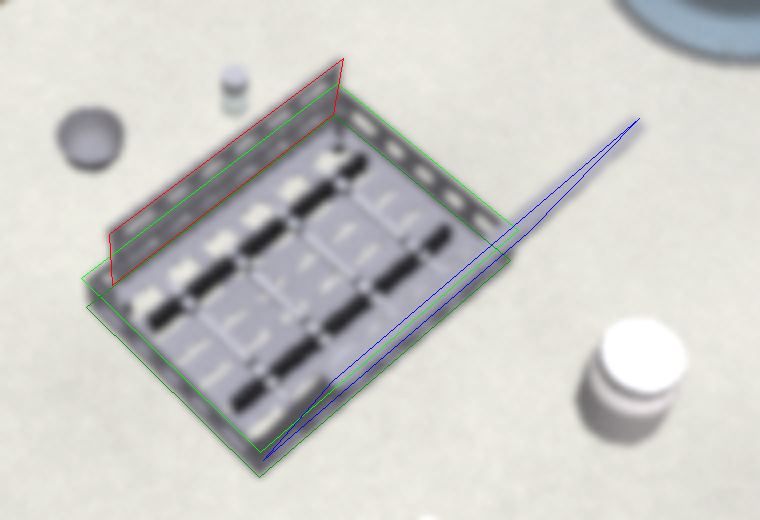

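```bash
cat >> h.py <<'E'
from scipy.spatial.transform import Rotation as Ro
def rel(W,yaw=None,obs=None):
    """print tool-frame shifts for world targets; yaw: desired world angle of tool y axis"""
    if obs is None:
        from cell import bot; obs=bot.get_obs()
    R=Ro.from_quat(obs["eef_rot"]).as_matrix()
    ang=np.arctan2(R[1,1],R[0,1])
    print("t",obs["time"],"pos",obs["ee_pos"].round(4),"F",obs["contact_force"].round(1),"gap",round(obs["finger_gap"],4),"ytool",ang.round(3),
      "tilt",R[2].round(3))
    if yaw is not None: print("yaw",-(yaw-ang))
    for w in W: print(((np.array(w)-obs["ee_pos"])@R).round(4))
E
python3 - <<'E'
from h import *
d=pickle.load(open("d0.pkl","rb"))
w=d["wrist"];print("cam",-w["R"].T@w["t"])
print("spray",ray(d["top"],65,245,.17))
rel([[.2,.56,.36],[.33,.25,.36],[.54,-.067,.36]],np.pi/2+.146)
E
```

```text
cam [0.09278213 0.64680137 0.37302063]
spray [0.44014365 0.52245659 0.17      ]
t 0.15 pos [0.1662 0.628  0.2444] F [ 0.5  0.2 -0.5] gap 0.0853 ytool 1.312 tilt [ 0.    -0.001 -1.   ]
yaw -0.4047662961939238
[-0.0501 -0.0572 -0.1155]
[-0.2551 -0.3236 -0.1152]
[-0.5392 -0.5764 -0.1148]
```

>>> {"api": "send_rows", "payload": {
  "steps": [
    {"hand":1,"tx":0,"ty":0,"tz":-0.06,"yaw":0},
    {"hand":1,"tx":0,"ty":0,"tz":-0.115,"yaw":0},
    {"hand":1,"tx":-0.04,"ty":-0.043,"tz":-0.115,"yaw":0},
    {"hand":1,"tx":-0.08,"ty":-0.086,"tz":-0.115,"yaw":0},
    {"hand":1,"tx":-0.12,"ty":-0.129,"tz":-0.115,"yaw":0}
  ]
}}

```text
time: 0.78
ee_pos: [0.2498, 0.4713, 0.36]
eef_rot: [0.129, 0.992, -0.0, 0.0]
contact_force: [1.3, 0.2, 0.7]
finger_gap: 0.0002
```

>>> {"api": "send_rows", "payload": {
  "steps": [
    {"hand":1,"tx":-0.04,"ty":-0.043,"tz":0,"yaw":0},
    {"hand":1,"tx":-0.08,"ty":-0.086,"tz":0,"yaw":0},
    {"hand":1,"tx":-0.12,"ty":-0.129,"tz":0,"yaw":0},
    {"hand":1,"tx":-0.16,"ty":-0.172,"tz":0,"yaw":0},
    {"hand":1,"tx":-0.2,"ty":-0.215,"tz":0,"yaw":0}
  ]
}}

```text
time: 1.4
ee_pos: [0.388, 0.2122, 0.3602]
eef_rot: [0.129, 0.992, 0.0, 0.0]
contact_force: [0.8, -0.9, -0.5]
finger_gap: 0.0
```

>>> {"api": "send_rows", "payload": {
  "steps": [
    {"hand":1,"tx":-0.04,"ty":-0.043,"tz":0,"yaw":-0.1},
    {"hand":1,"tx":-0.08,"ty":-0.086,"tz":0,"yaw":-0.2},
    {"hand":1,"tx":-0.12,"ty":-0.129,"tz":0,"yaw":-0.3},
    {"hand":1,"tx":-0.16,"ty":-0.172,"tz":0,"yaw":-0.4},
    {"hand":1,"tx":-0.2,"ty":-0.215,"tz":0,"yaw":-0.405}
  ]
}}

```text
time: 2.02
ee_pos: [0.5265, -0.047, 0.3601]
eef_rot: [-0.073, 0.997, 0.0, 0.0]
contact_force: [0.5, 0.9, -0.6]
finger_gap: 0.0001
```

Run:
```python
from h import *
from cell import bot
rel([[.54,-.067,.36]],np.pi/2+.146)
w=bot.get_image("wrist");pickle.dump(w,open("w1.pkl","wb"))
im=w["img"].copy();p=np.load("p.npy")
cv2.imwrite("pics/w1.png",cv2.convertScaleAbs(im,alpha=1.4))
def pl(P,col):
    q=proj(w,own2w(p,P)).round().astype(int);cv2.polylines(im,[q.reshape(-1,1,2)],True,col,1)
pl([[-.14,-.1,.05],[.14,-.1,.05],[.14,.1,.05],[-.14,.1,.05]],(0,255,0))
pl([flapP(p[3],a,b) for a,b in((-.122,0),(.122,0),(.122,.078),(-.122,.078))],(0,0,255))
pl([covP(p[4],a,b) for a,b in((-.1435,0),(.1435,0),(.1435,.206),(-.1435,.206))],(255,0,0))
cv2.imwrite("pics/w1f.png",cv2.convertScaleAbs(im,alpha=1.4))
```

```text
t 2.025 pos [ 0.5265 -0.047   0.3601] F [ 0.5  0.9 -0.6] gap 0.0001 ytool 1.717 tilt [-0.  0. -1.]
yaw 0.00046568317184814134
[-0.0105 -0.0218  0.0001]
```

View pics/w1f.png

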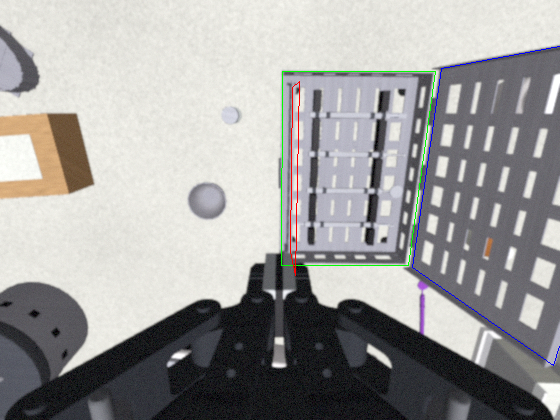

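View pics/w1.png

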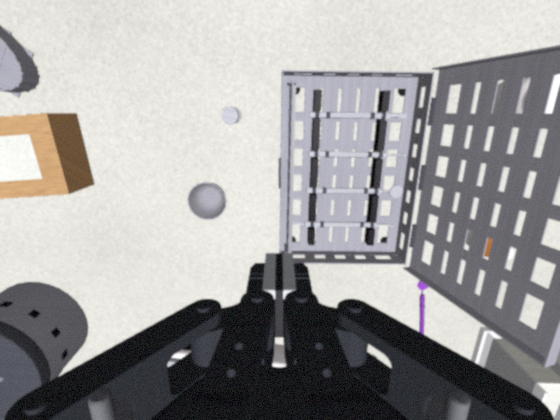

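Run:
```python
from h import *
p=np.load("p.npy");p[0]+=.0002;p[1]-=.0015;p[2]=.146;np.save("p.npy",p)
W=own2w(p,[[0,-.13,.25],[0,-.13,.104]])
rel(W,np.pi/2+.146)
y0,z0=-.13,.104
for f in (1.75,1.65,1.57,1.5,1.4,1.3,1.2,1.1,1.0,.9,.8,.7,.6,.5,.4,.3,.2,.1,0,-.05):
    _,y,z=flapP(f,0,.066,.0015); print(f,round((y-.0125-y0)*1000,1),round(-(z+.014-z0)*1000,1))
```

```text
t 2.075 pos [ 0.5284 -0.0524  0.3593] F [-2.  -5.1 -1.1] gap -0.0001 ytool 1.712 tilt [ 0.    -0.003 -1.   ]
yaw -0.00497784258858891
[-0.0097 -0.0222  0.1094]
[-0.0097 -0.0217  0.2554]
1.75 18.3 -10.7
1.65 24.8 -11.7
1.57 30.1 -12.0
1.5 34.7 -11.9
1.4 41.2 -11.3
1.3 47.7 -10.0
1.2 54.0 -8.1
1.1 60.1 -5.5
1.0 65.9 -2.3
0.9 71.4 1.4
0.8 76.4 5.6
0.7 81.0 10.3
0.6 85.1 15.5
0.5 88.7 21.0
0.4 91.7 26.9
0.3 94.1 33.1
0.2 95.9 39.4
0.1 97.0 45.9
0 97.5 52.5
-0.05 97.5 55.8
```

>>> {"api": "send_rows", "payload": {
  "steps": [
    {"hand":1,"tx":-0.011,"ty":-0.029,"tz":0.05,"yaw":0},
    {"hand":1,"tx":-0.011,"ty":-0.029,"tz":0.1,"yaw":0},
    {"hand":1,"tx":-0.011,"ty":-0.029,"tz":0.14,"yaw":0},
    {"hand":1,"tx":-0.011,"ty":-0.029,"tz":0.14,"yaw":0},
    {"hand":1,"tx":-0.011,"ty":-0.029,"tz":0.14,"yaw":0}
  ]
}}

```text
time: 2.7
ee_pos: [0.542, -0.0724, 0.2222]
eef_rot: [-0.073, 0.997, -0.001, 0.001]
contact_force: [0.0, -0.6, -0.0]
finger_gap: -0.0004
```

Run:
```python
from h import *
from cell import bot
p=np.load("p.npy")
rel(own2w(p,[[0,-.13,.104]]),np.pi/2+.146)
t=bot.get_image("top")
a=t["img"][140:300,150:350];cv2.imwrite("pics/t2.png",cv2.resize(cv2.convertScaleAbs(a,alpha=1.5),(750,600),interpolation=cv2.INTER_CUBIC))
t=bot.get_image("scene")
a=t["img"][120:280,230:420];cv2.imwrite("pics/s2.png",cv2.resize(cv2.convertScaleAbs(a,alpha=1.5),(712,600),interpolation=cv2.INTER_CUBIC))
w=bot.get_image("wrist");cv2.imwrite("pics/w2.png",cv2.convertScaleAbs(w["img"],alpha=1.4))
```

```text
t 2.7 pos [ 0.542  -0.0724  0.2222] F [ 0.  -0.6 -0. ] gap -0.0004 ytool 1.717 tilt [-0.002 -0.001 -1.   ]
yaw 0.00042134701551810316
[ 0.0013 -0.0007  0.1182]
```

View pics/s2.png

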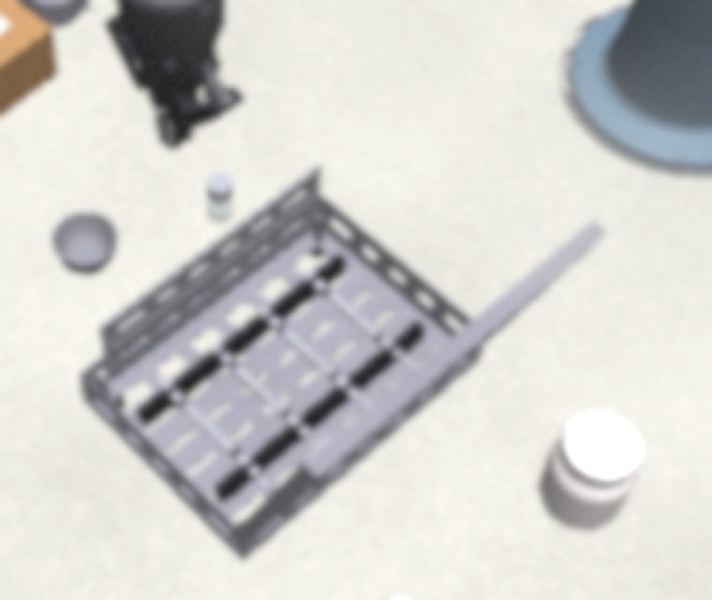

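View pics/w2.png

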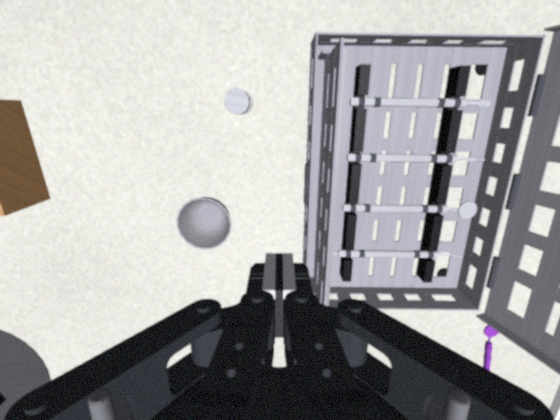

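>>> {"api": "send_rows", "payload": {
  "steps": [
    {"hand":1,"tx":0.001,"ty":-0.001,"tz":0.04,"yaw":0},
    {"hand":1,"tx":0.001,"ty":-0.001,"tz":0.08,"yaw":0},
    {"hand":1,"tx":0.001,"ty":-0.001,"tz":0.108,"yaw":0},
    {"hand":1,"tx":0.001,"ty":-0.001,"tz":0.108,"yaw":0},
    {"hand":1,"tx":0.001,"ty":-0.001,"tz":0.108,"yaw":0}
  ]
}}

```text
time: 3.48
ee_pos: [0.5417, -0.0738, 0.1145]
eef_rot: [-0.073, 0.997, -0.001, 0.002]
contact_force: [0.9, -0.0, -0.4]
finger_gap: 0.0004
```

```bash
cat > snap.py <<'E'
import sys
from h import *
from cell import bot
k=sys.argv[1];p=np.load("p.npy")
rel([],np.pi/2+.146);P=bot.get_obs()["ee_pos"];c,s=np.cos(p[2]),np.sin(p[2]);d=P[:2]-p[:2]
print("own",(c*d[0]+s*d[1]).round(4),(-s*d[0]+c*d[1]).round(4),P[2].round(4))
t=bot.get_image("scene");u0,v0,w,h=230,120,190,160
a=cv2.resize(cv2.convertScaleAbs(t["img"][v0:v0+h,u0:u0+w],alpha=1.5),(475,400),interpolation=cv2.INTER_CUBIC)
b=cv2.convertScaleAbs(bot.get_image("wrist")["img"][:,100:],alpha=1.4)
b=cv2.resize(b,(325,297));o=np.zeros((400,800,3),np.uint8);o[:,:475]=a;o[:297,475:]=b
cv2.imwrite(f"pics/k{k}.png",o)
E
python3 snap.py 3
```

```text
t 3.475 pos [ 0.5417 -0.0738  0.1145] F [ 0.9 -0.  -0.4] gap 0.0004 ytool 1.717 tilt [-0.003 -0.002 -1.   ]
yaw 0.00028434714030600716
own 0.0005 -0.1305 0.1145
```

View pics/k3.png

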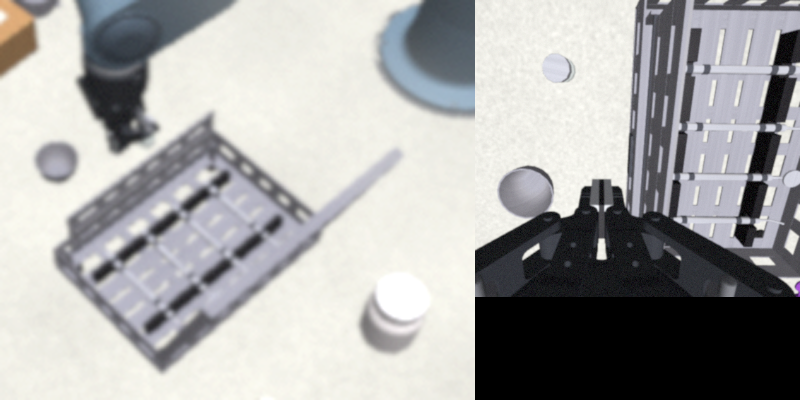

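>>> {"api": "send_rows", "payload": {
  "steps": [
    {"hand":1,"tx":0,"ty":0.012,"tz":0,"yaw":0},
    {"hand":1,"tx":0,"ty":0.022,"tz":0,"yaw":0},
    {"hand":1,"tx":0,"ty":0.03,"tz":-0.001,"yaw":0},
    {"hand":1,"tx":0,"ty":0.035,"tz":-0.0015,"yaw":0},
    {"hand":1,"tx":0,"ty":0.04,"tz":-0.001,"yaw":0}
  ]
}}

```text
time: 4.2
ee_pos: [0.5344, -0.0334, 0.1134]
eef_rot: [-0.073, 0.997, -0.0, 0.0]
contact_force: [0.0, -1.2, -0.2]
finger_gap: -0.0
```

>>> {"api": "send_rows", "payload": {
  "steps": [
    {"hand":1,"tx":0,"ty":0.006,"tz":0,"yaw":0},
    {"hand":1,"tx":0,"ty":0.0125,"tz":0.0015,"yaw":0},
    {"hand":1,"tx":0,"ty":0.019,"tz":0.0035,"yaw":0},
    {"hand":1,"tx":0,"ty":0.025,"tz":0.006,"yaw":0},
    {"hand":1,"tx":0,"ty":0.031,"tz":0.009,"yaw":0}
  ]
}}

```text
time: 4.82
ee_pos: [0.5298, -0.0027, 0.1041]
eef_rot: [-0.073, 0.997, 0.0, 0.0]
contact_force: [-0.8, -1.0, -0.7]
finger_gap: -0.0001
```

```bash
python3 snap.py 4
```

```text
t 4.825 pos [ 0.5298 -0.0027  0.1041] F [-0.8 -1.  -0.7] gap -0.0001 ytool 1.717 tilt [-0.  0. -1.]
yaw 0.00022799807381868042
own -0.0008 -0.0584 0.1041
```

View pics/k4.png

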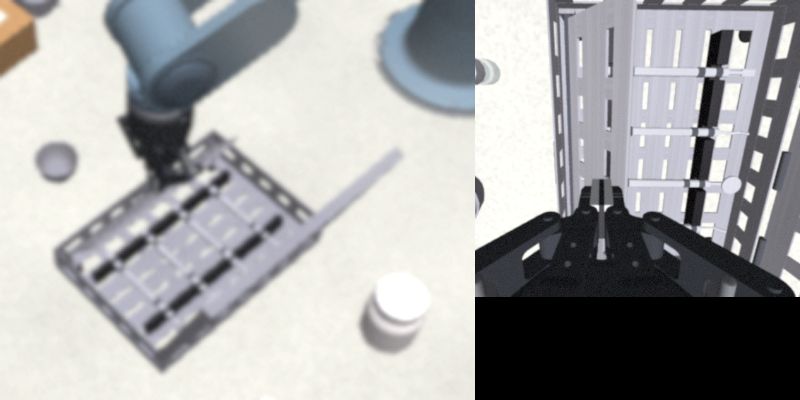

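>>> {"api": "send_rows", "payload": {
  "steps": [
    {"hand":1,"tx":0,"ty":0.0055,"tz":0.0035,"yaw":0},
    {"hand":1,"tx":0,"ty":0.0105,"tz":0.0075,"yaw":0},
    {"hand":1,"tx":0,"ty":0.015,"tz":0.012,"yaw":0},
    {"hand":1,"tx":0,"ty":0.019,"tz":0.017,"yaw":0},
    {"hand":1,"tx":0,"ty":0.0225,"tz":0.0225,"yaw":0}
  ]
}}

```text
time: 5.55
ee_pos: [0.5266, 0.0195, 0.0815]
eef_rot: [-0.073, 0.997, 0.0, 0.0]
contact_force: [0.1, -1.1, 0.8]
finger_gap: 0.0001
```

>>> {"api": "send_rows", "payload": {
  "steps": [
    {"hand":1,"tx":0,"ty":0.003,"tz":0.006,"yaw":0},
    {"hand":1,"tx":0,"ty":0.0055,"tz":0.012,"yaw":0},
    {"hand":1,"tx":0,"ty":0.007,"tz":0.0185,"yaw":0},
    {"hand":1,"tx":0,"ty":0.008,"tz":0.023,"yaw":0},
    {"hand":1,"tx":0,"ty":0.008,"tz":0.027,"yaw":0}
  ]
}}

```text
time: 6.18
ee_pos: [0.5253, 0.0272, 0.0544]
eef_rot: [-0.073, 0.997, 0.0, -0.0]
contact_force: [-0.6, 0.6, 0.6]
finger_gap: -0.0004
```

```bash
python3 snap.py 5
```

```text
t 6.175 pos [0.5253 0.0272 0.0544] F [-0.6  0.6  0.6] gap -0.0004 ytool 1.717 tilt [ 0.001  0.    -1.   ]
yaw 0.0001261941516745857
own -0.001 -0.0282 0.0544
```

View pics/k5.png

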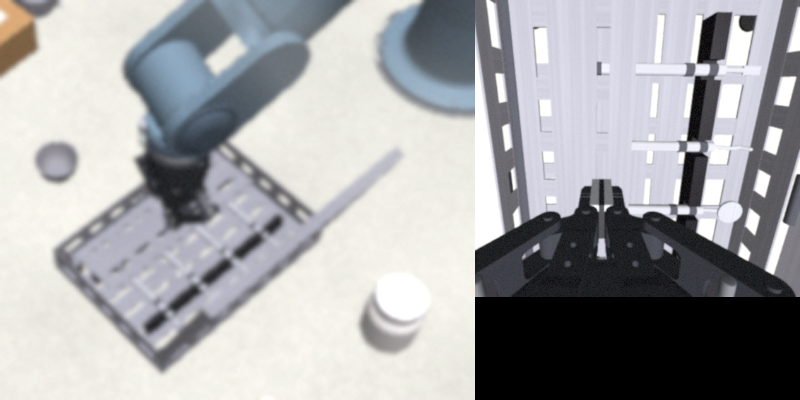

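Nearly flat; press down slowly until force builds.

>>> {"api": "send_rows", "payload": {
  "steps": [
    {"hand":1,"tx":0,"ty":0,"tz":0.001,"yaw":0},
    {"hand":1,"tx":0,"ty":0,"tz":0.002,"yaw":0},
    {"hand":1,"tx":0,"ty":0,"tz":0.003,"yaw":0},
    {"hand":1,"tx":0,"ty":0,"tz":0.003,"yaw":0}
  ]
}}

```text
time: 6.78
ee_pos: [0.5255, 0.0271, 0.0518]
eef_rot: [-0.073, 0.997, -0.0, 0.0]
contact_force: [-0.6, 0.3, -0.3]
finger_gap: 0.0
```

>>> {"api": "send_rows", "payload": {
  "steps": [
    {"hand":1,"tx":0,"ty":0,"tz":0.001,"yaw":0},
    {"hand":1,"tx":0,"ty":0,"tz":0.002,"yaw":0},
    {"hand":1,"tx":0,"ty":0,"tz":0.002,"yaw":0},
    {"hand":1,"tx":0,"ty":0,"tz":0.002,"yaw":0}
  ]
}}

```text
time: 7.28
ee_pos: [0.5257, 0.027, 0.0513]
eef_rot: [-0.073, 0.997, -0.0, -0.0]
contact_force: [-6.2, 0.1, 13.0]
finger_gap: 0.0001
```

>>> {"api": "send_rows", "payload": {
  "steps": [
    {"hand":1,"tx":0,"ty":0,"tz":-0.01,"yaw":0},
    {"hand":1,"tx":0,"ty":0,"tz":-0.06,"yaw":0},
    {"hand":1,"tx":0,"ty":0,"tz":-0.12,"yaw":0},
    {"hand":1,"tx":0,"ty":0,"tz":-0.18,"yaw":0},
    {"hand":1,"tx":0,"ty":0,"tz":-0.24,"yaw":0}
  ]
}}

```text
time: 7.9
ee_pos: [0.5251, 0.0271, 0.292]
eef_rot: [-0.073, 0.997, -0.0, 0.0]
contact_force: [1.1, -0.1, -0.3]
finger_gap: -0.0004
```

>>> {"api": "send_rows", "payload": {
  "steps": [
    {"hand":1,"tx":0,"ty":0,"tz":-0.05,"yaw":0},
    {"hand":1,"tx":0,"ty":0,"tz":-0.05,"yaw":0},
    {"hand":1,"tx":0,"ty":0,"tz":-0.05,"yaw":0}
  ]
}}

```text
time: 8.28
ee_pos: [0.5251, 0.0271, 0.3391]
eef_rot: [-0.073, 0.997, 0.0, -0.0]
contact_force: [0.6, -0.2, -1.1]
finger_gap: -0.0
```

Run:
```python
from h import *
from cell import bot
p=np.load("p.npy")
rel(own2w(p,[[0,.215,.35]]),np.pi/2+.146)
t=bot.get_image("top");d=pickle.load(open("d0.pkl","rb"))
def R(i): return cv2.resize(cv2.convertScaleAbs(i["img"][140:300,150:350],alpha=1.5),(400,320),interpolation=cv2.INTER_CUBIC)
cv2.imwrite("pics/t6.png",np.hstack([R(d["top"]),R(t)]))
w=bot.get_image("wrist");cv2.imwrite("pics/w6.png",cv2.convertScaleAbs(w["img"],alpha=1.3));pickle.dump((w,t),open("d6.pkl","wb"))
```

```text
t 8.275 pos [0.5251 0.0271 0.3391] F [ 0.6 -0.2 -1.1] gap -0.0 ytool 1.717 tilt [ 0.001  0.    -1.   ]
yaw 0.0001493008229609405
[-0.0012  0.2433 -0.0108]
```

View pics/t6.png

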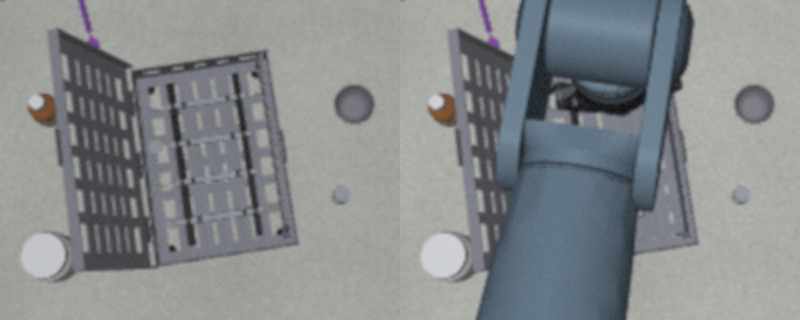

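View pics/w6.png

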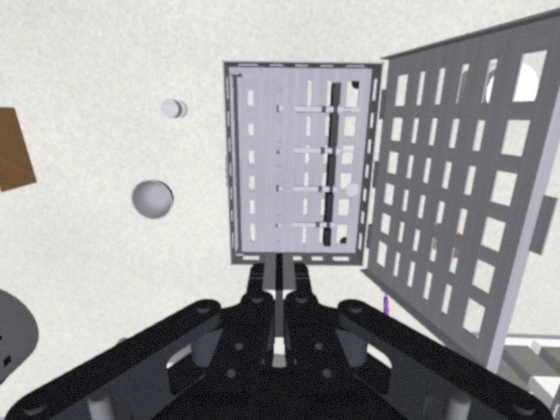

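>>> {"api": "send_rows", "payload": {
  "steps": [
    {"hand":1,"tx":-0.001,"ty":0.05,"tz":-0.01,"yaw":0},
    {"hand":1,"tx":-0.001,"ty":0.1,"tz":-0.01,"yaw":0},
    {"hand":1,"tx":-0.001,"ty":0.15,"tz":-0.01,"yaw":0},
    {"hand":1,"tx":-0.001,"ty":0.2,"tz":-0.01,"yaw":0},
    {"hand":1,"tx":-0.001,"ty":0.243,"tz":-0.01,"yaw":0}
  ]
}}

```text
time: 9.0
ee_pos: [0.49, 0.2692, 0.3478]
eef_rot: [-0.073, 0.997, -0.0, -0.002]
contact_force: [-0.1, -0.5, -0.3]
finger_gap: -0.0
```

>>> {"api": "send_rows", "payload": {
  "steps": [
    {"hand":1,"tx":0,"ty":0,"tz":0.01,"yaw":0},
    {"hand":1,"tx":0,"ty":0,"tz":0.05,"yaw":0},
    {"hand":1,"tx":0,"ty":0,"tz":0.09,"yaw":0},
    {"hand":1,"tx":0,"ty":0,"tz":0.105,"yaw":0},
    {"hand":1,"tx":0,"ty":0,"tz":0.105,"yaw":0}
  ]
}}

```text
time: 9.62
ee_pos: [0.4906, 0.2669, 0.2434]
eef_rot: [-0.073, 0.997, -0.0, -0.001]
contact_force: [-0.3, 0.1, 0.6]
finger_gap: -0.0004
```

```bash
python3 snap.py 7
```

```text
t 9.625 pos [0.4906 0.2669 0.2434] F [-0.3  0.1  0.6] gap -0.0004 ytool 1.716 tilt [ 0.003 -0.001 -1.   ]
yaw -0.0005996389009812475
own -0.0004 0.214 0.2434
```

View pics/k7.png

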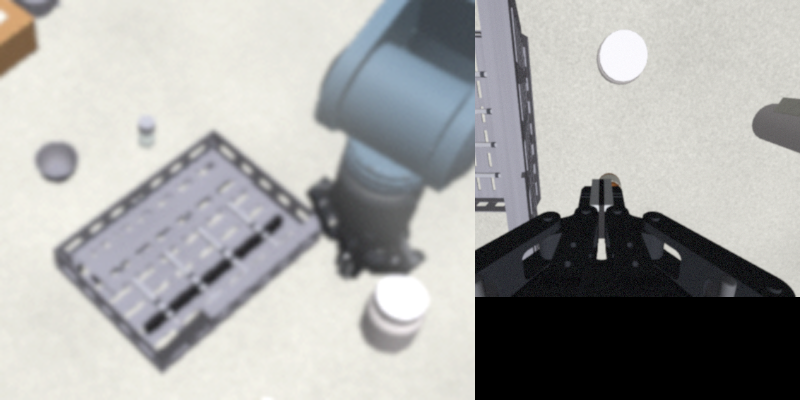

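Run:
```python
import numpy as np
r=.192;l=None
for i,q in enumerate(np.r_[np.arange(1.86,.1,-.06),.09,.05,.02,0]):
    y=.1035-r*np.cos(q)+.003*np.sin(q)+.008; z=.0515+r*np.sin(q)+.003*np.cos(q)+.014
    if q>1.57: z=min(z,.244+0*z)
    if i%5==0: l0=l or (y,z); print("--",round(y,4),round(z,4))
    print(round(q,2),round((y-l0[0])*1000,1),round(-(z-l0[1])*1000,1)); l=(y,z)
```

```text
-- 0.1691 0.244
1.86 0.0 -0.0
1.8 -11.1 -0.0
1.74 -22.3 -0.0
1.68 -33.7 -0.0
1.62 -45.2 -0.0
-- 0.1124 0.2575
1.56 -11.5 -13.5
1.5 -23.0 -13.2
1.44 -34.5 -12.3
1.38 -45.9 -10.6
1.32 -57.2 -8.2
-- 0.0556 0.2492
1.26 -11.1 3.0
1.2 -22.0 6.7
1.14 -32.7 11.0
1.08 -43.1 16.0
1.02 -53.2 21.6
-- 0.0038 0.2245
0.96 -9.7 6.2
0.9 -19.1 12.9
0.84 -28.0 20.2
0.78 -36.5 28.0
0.72 -44.4 36.3
-- -0.0383 0.1856
0.66 -7.5 8.8
0.6 -14.4 18.0
0.54 -20.8 27.6
0.48 -26.5 37.5
0.42 -31.7 47.8
-- -0.0671 0.1359
0.36 -4.5 10.6
0.3 -8.4 21.4
0.24 -11.7 32.5
0.18 -14.3 43.7
0.12 -16.2 55.1
-- -0.0795 0.0857
0.09 -0.7 5.7
0.05 -1.3 13.4
0.02 -1.6 19.1
0.0 -1.7 23.0
```

>>> {"api": "send_rows", "payload": {
  "steps": [
    {"hand":1,"tx":0,"ty":-0.013,"tz":0,"yaw":0},
    {"hand":1,"tx":0,"ty":-0.025,"tz":0,"yaw":0},
    {"hand":1,"tx":0,"ty":-0.034,"tz":0,"yaw":0},
    {"hand":1,"tx":0,"ty":-0.043,"tz":0,"yaw":0},
    {"hand":1,"tx":0,"ty":-0.053,"tz":-0.001,"yaw":0}
  ]
}}

```text
time: 10.35
ee_pos: [0.4991, 0.215, 0.2465]
eef_rot: [-0.073, 0.997, 0.0, 0.001]
contact_force: [0.1, 3.8, 2.5]
finger_gap: 0.0001
```

>>> {"api": "send_rows", "payload": {
  "steps": [
    {"hand":1,"tx":0,"ty":-0.01,"tz":-0.002,"yaw":0},
    {"hand":1,"tx":0,"ty":-0.02,"tz":-0.005,"yaw":0},
    {"hand":1,"tx":0,"ty":-0.031,"tz":-0.008,"yaw":0},
    {"hand":1,"tx":0,"ty":-0.042,"tz":-0.011,"yaw":0},
    {"hand":1,"tx":0,"ty":-0.053,"tz":-0.013,"yaw":0}
  ]
}}

```text
time: 10.98
ee_pos: [0.5063, 0.162, 0.2586]
eef_rot: [-0.073, 0.997, 0.0, -0.0]
contact_force: [-0.7, 2.6, -2.5]
finger_gap: -0.0002
```

```bash
python3 snap.py 8
```

```text
t 10.975 pos [0.5063 0.162  0.2586] F [-0.7  2.6 -2.5] gap -0.0002 ytool 1.717 tilt [ 0.001  0.    -1.   ]
yaw 9.860228355629275e-05
own -0.0002 0.1079 0.2586
```

View pics/k8.png

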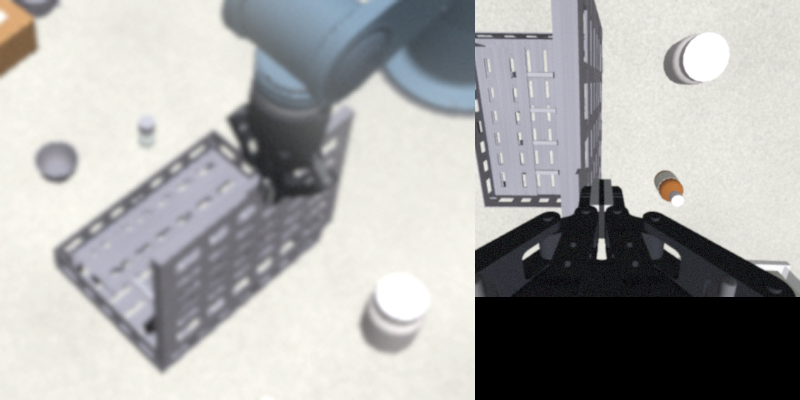

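>>> {"api": "send_rows", "payload": {
  "steps": [
    {"hand":1,"tx":0,"ty":-0.009,"tz":0.0015,"yaw":0},
    {"hand":1,"tx":0,"ty":-0.0185,"tz":0.0025,"yaw":0},
    {"hand":1,"tx":0,"ty":-0.03,"tz":0.004,"yaw":0},
    {"hand":1,"tx":0,"ty":-0.041,"tz":0.0065,"yaw":0},
    {"hand":1,"tx":0,"ty":-0.052,"tz":0.0095,"yaw":0}
  ]
}}

```text
time: 11.7
ee_pos: [0.5142, 0.1104, 0.2492]
eef_rot: [-0.073, 0.997, -0.0, 0.0]
contact_force: [-0.2, 2.1, 1.9]
finger_gap: 0.0
```

>>> {"api": "send_rows", "payload": {
  "steps": [
    {"hand":1,"tx":0,"ty":-0.011,"tz":0.004,"yaw":0},
    {"hand":1,"tx":0,"ty":-0.0215,"tz":0.008,"yaw":0},
    {"hand":1,"tx":0,"ty":-0.032,"tz":0.013,"yaw":0},
    {"hand":1,"tx":0,"ty":-0.042,"tz":0.0185,"yaw":0},
    {"hand":1,"tx":0,"ty":-0.052,"tz":0.0248,"yaw":0}
  ]
}}

```text
time: 12.32
ee_pos: [0.5215, 0.0592, 0.2239]
eef_rot: [-0.073, 0.997, -0.0, -0.0]
contact_force: [-1.7, 1.1, 1.4]
finger_gap: -0.0002
```

```bash
python3 snap.py 9
```

```text
t 12.325 pos [0.5215 0.0592 0.2239] F [-1.7  1.1  1.4] gap -0.0002 ytool 1.717 tilt [ 0.001 -0.    -1.   ]
yaw 0.0001828240188097574
own -0.0 0.004 0.2239
```

View pics/k9.png

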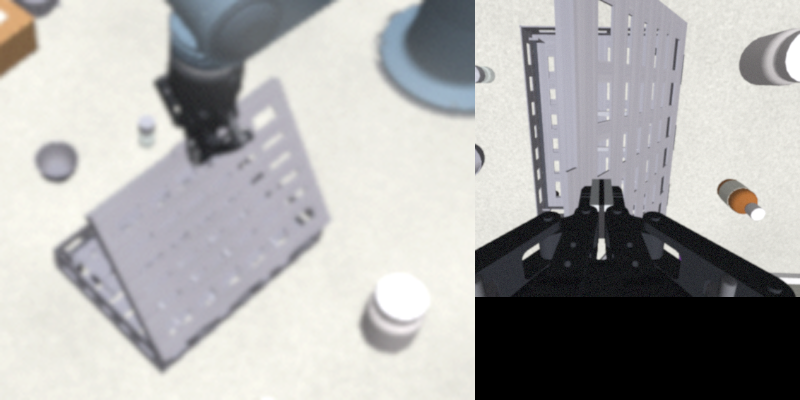

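Following as modelled (q≈0.96). Continue.

>>> {"api": "send_rows", "payload": {
  "steps": [
    {"hand":1,"tx":0,"ty":-0.0095,"tz":0.0065,"yaw":0},
    {"hand":1,"tx":0,"ty":-0.0185,"tz":0.0135,"yaw":0},
    {"hand":1,"tx":0,"ty":-0.027,"tz":0.021,"yaw":0},
    {"hand":1,"tx":0,"ty":-0.035,"tz":0.0295,"yaw":0},
    {"hand":1,"tx":0,"ty":-0.0425,"tz":0.0385,"yaw":0}
  ]
}}

```text
time: 13.05
ee_pos: [0.5278, 0.0171, 0.1854]
eef_rot: [-0.073, 0.997, -0.0, -0.0]
contact_force: [-1.3, 0.9, 0.5]
finger_gap: -0.0003
```

>>> {"api": "send_rows", "payload": {
  "steps": [
    {"hand":1,"tx":0,"ty":-0.007,"tz":0.009,"yaw":0},
    {"hand":1,"tx":0,"ty":-0.0133,"tz":0.0187,"yaw":0},
    {"hand":1,"tx":0,"ty":-0.019,"tz":0.0287,"yaw":0},
    {"hand":1,"tx":0,"ty":-0.024,"tz":0.039,"yaw":0},
    {"hand":1,"tx":0,"ty":-0.0287,"tz":0.0495,"yaw":0}
  ]
}}

```text
time: 13.68
ee_pos: [0.5322, -0.011, 0.1359]
eef_rot: [-0.073, 0.997, -0.0, 0.0]
contact_force: [-0.5, 0.1, 1.2]
finger_gap: -0.0003
```

```bash
python3 snap.py 10
```

```text
t 13.675 pos [ 0.5322 -0.011   0.1359] F [-0.5  0.1  1.2] gap -0.0003 ytool 1.717 tilt [-0. -0. -1.]
yaw 0.0002049017895966454
own 0.0003 -0.067 0.1359
```

View pics/k10.png

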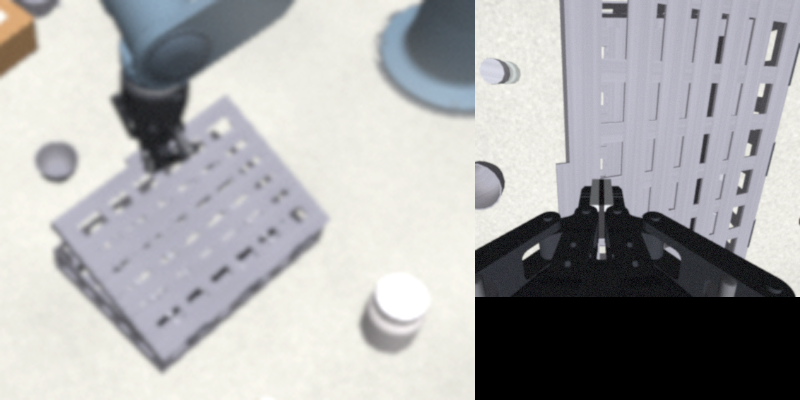

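>>> {"api": "send_rows", "payload": {
  "steps": [
    {"hand":1,"tx":0,"ty":-0.0035,"tz":0.009,"yaw":0},
    {"hand":1,"tx":0,"ty":-0.0065,"tz":0.018,"yaw":0},
    {"hand":1,"tx":0,"ty":-0.009,"tz":0.027,"yaw":0},
    {"hand":1,"tx":0,"ty":-0.0105,"tz":0.035,"yaw":0},
    {"hand":1,"tx":0,"ty":-0.012,"tz":0.043,"yaw":0}
  ]
}}

```text
time: 14.4
ee_pos: [0.5339, -0.0226, 0.093]
eef_rot: [-0.073, 0.997, -0.0, 0.0]
contact_force: [-0.2, 0.5, 0.8]
finger_gap: -0.0003
```

>>> {"api": "send_rows", "payload": {
  "steps": [
    {"hand":1,"tx":0,"ty":-0.001,"tz":0.006,"yaw":0},
    {"hand":1,"tx":0,"ty":-0.002,"tz":0.011,"yaw":0},
    {"hand":1,"tx":0,"ty":-0.0025,"tz":0.015,"yaw":0},
    {"hand":1,"tx":0,"ty":-0.003,"tz":0.018,"yaw":0},
    {"hand":1,"tx":0,"ty":-0.003,"tz":0.02,"yaw":0}
  ]
}}

```text
time: 15.02
ee_pos: [0.5341, -0.0254, 0.0733]
eef_rot: [-0.073, 0.997, -0.0, -0.0]
contact_force: [0.3, -0.0, 1.9]
finger_gap: 0.0001
```

>>> {"api": "send_rows", "payload": {
  "steps": [
    {"hand":1,"tx":0,"ty":0,"tz":0.0015,"yaw":0},
    {"hand":1,"tx":0,"ty":0,"tz":0.003,"yaw":0},
    {"hand":1,"tx":0,"ty":0,"tz":0.004,"yaw":0},
    {"hand":1,"tx":0,"ty":0,"tz":0.004,"yaw":0}
  ]
}}

```text
time: 15.52
ee_pos: [0.5342, -0.0254, 0.0694]
eef_rot: [-0.073, 0.997, 0.0, 0.0]
contact_force: [0.8, 0.5, -0.2]
finger_gap: 0.0004
```

>>> {"api": "send_rows", "payload": {
  "steps": [
    {"hand":1,"tx":0,"ty":0,"tz":0.001,"yaw":0},
    {"hand":1,"tx":0,"ty":0,"tz":0.0015,"yaw":0},
    {"hand":1,"tx":0,"ty":0,"tz":0.0015,"yaw":0}
  ]
}}

```text
time: 15.9
ee_pos: [0.5344, -0.0254, 0.0685]
eef_rot: [-0.073, 0.997, -0.0, 0.0]
contact_force: [-1.5, 0.5, 5.7]
finger_gap: -0.0001
```

>>> {"api": "send_rows", "payload": {
  "steps": [
    {"hand":1,"tx":0,"ty":0,"tz":0.0008,"yaw":0},
    {"hand":1,"tx":0,"ty":0,"tz":0.0008,"yaw":0},
    {"hand":1,"tx":0,"ty":0,"tz":0.0008,"yaw":0}
  ]
}}

```text
time: 16.27
ee_pos: [0.5344, -0.0254, 0.0684]
eef_rot: [-0.073, 0.997, -0.0, -0.0]
contact_force: [-5.2, 1.7, 10.9]
finger_gap: -0.0001
```

>>> {"api": "send_rows", "payload": {
  "steps": [
    {"hand":1,"tx":0,"ty":0,"tz":-0.005,"yaw":0},
    {"hand":1,"tx":0,"ty":0,"tz":-0.03,"yaw":0},
    {"hand":1,"tx":0,"ty":0,"tz":-0.09,"yaw":0},
    {"hand":1,"tx":0,"ty":0,"tz":-0.15,"yaw":0},
    {"hand":1,"tx":0,"ty":0,"tz":-0.21,"yaw":0}
  ]
}}

```text
time: 16.9
ee_pos: [0.5339, -0.0253, 0.2789]
eef_rot: [-0.073, 0.997, 0.0, 0.0]
contact_force: [0.8, -0.7, -0.1]
finger_gap: 0.0001
```

>>> {"api": "send_rows", "payload": {
  "steps": [
    {"hand":1,"tx":0,"ty":-0.05,"tz":-0.03,"yaw":0},
    {"hand":1,"tx":0,"ty":-0.1,"tz":-0.05,"yaw":0},
    {"hand":1,"tx":0,"ty":-0.15,"tz":-0.05,"yaw":0},
    {"hand":1,"tx":0,"ty":-0.2,"tz":-0.05,"yaw":0},
    {"hand":1,"tx":0,"ty":-0.25,"tz":-0.05,"yaw":0}
  ]
}}

```text
time: 17.52
ee_pos: [0.5707, -0.2743, 0.3269]
eef_rot: [-0.073, 0.997, 0.0, 0.0]
contact_force: [0.2, 0.5, -0.5]
finger_gap: -0.0
```

Run:
```python
from h import *
from cell import bot
p=np.load("p.npy");d=pickle.load(open("d0.pkl","rb"))
def R(i,b): 
    u,v,w,h=b;return cv2.resize(cv2.convertScaleAbs(i["img"][v:v+h,u:u+w],alpha=1.5),(400,300),interpolation=cv2.INTER_CUBIC)
rows=[]
for n,b in(("top",(150,140,200,150)),("scene",(220,130,200,150))):
    i=bot.get_image(n);pickle.dump(i,open(f"e_{n}.pkl","wb"))
    j=dict(i);j["img"]=i["img"].copy()
    rows.append(np.hstack([R(d[n],b),R(j,b)]))
cv2.imwrite("pics/end.png",np.vstack(rows))
rel([])
```

```text
t 17.625 pos [ 0.5703 -0.2769  0.3261] F [0.4 0.2 0.4] gap 0.0 ytool 1.712 tilt [ 0.001 -0.    -1.   ]
```

View pics/end.png

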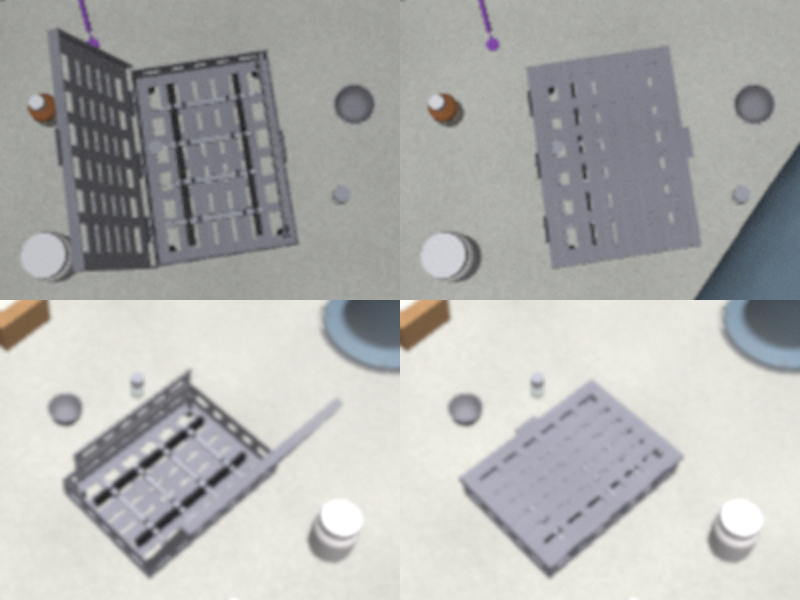

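Run:
```python
from h import *
p=np.load("p.npy")
o=[]
for n,(u,v,w,h) in(("top",(180,140,180,150)),("scene",(220,130,180,150))):
    i=pickle.load(open(f"e_{n}.pkl","rb"));im=cv2.resize(cv2.convertScaleAbs(i["img"][v:v+h,u:u+w],alpha=1.5),(400,333),interpolation=cv2.INTER_CUBIC)
    s=400/w
    for q,c in((0,(0,255,0)),(.05,(0,0,255))):
        P=own2w(p,[covP(q,a,b) for a,b in((-.1435,0),(.1435,0),(.1435,.206),(-.1435,.206))])
        k=((proj(i,P)-[u,v])*s).round().astype(int);cv2.polylines(im,[k.reshape(-1,1,2)],True,c,1)
    o.append(im)
cv2.imwrite("pics/chk.png",np.hstack(o))
```

```text
(no output)
```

View pics/chk.png

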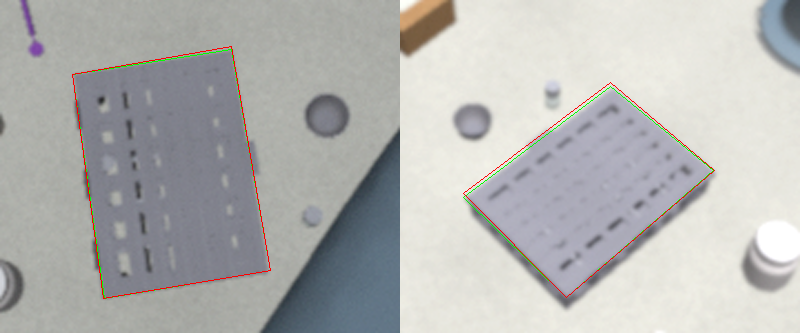

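The shut-cover outline (green, q=0) lines up with the picture, and the bystanders haven't moved. I'm handing the job in.

Run:
```python
from cell import bot
print(bot.finish_job())
```

```text
the job is handed in; nothing more can be done
None
```

The cassette is closed and the job is handed in, at about 17.6 s of the 56 s allowed. With the shut fingertips I pushed the flap down flat first. I then pushed the cover over from behind in small steps along its arc and pressed it shut.

- **Flap:** I pressed it with about 13 N. The fingertip stopped 37 mm above the worktop, which matches a flat flap. A picture taken before closing the cover showed the flap flat and the instruments in their slots. I could not check either again after the cover was shut.
- **Cover:** I pressed it with about 11 N. The fingertip stopped at 54.4 mm, against a nominal 55 mm. After the arm withdrew, the outline of a fully shut cover matched the top and scene pictures to within a few millimetres. That comparison alone cannot rule out a gap of a few millimetres.
- **Cassette and bystanders:** In the last top and scene pictures the cassette, vial, gallipot, jar and amber bottle stood where they were at the start. I did not check the spray bottle, dish and pouches closely in those final pictures. The arm was clear of everything at the end.
- **Side force:** The wrist showed 5 to 6 N sideways during the two presses, but I saw no shift of the cassette.

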